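Show the base of a clamped vial to the inspection camera

TASK

Swing the toggle clamp on the check nest over centre until it is fully open, take the glass vial that lies in the nest out of it, and present its base to the inspection camera: base squarely facing the lens, on the lens's axis and about 8 cm in front of the lens. Finish while holding the vial still there in the gripper, with the clamp left open. Do not knock the other things about.

Things in the scene. Friction and masses are not known exactly. Their poses are not given: they have to be found in the camera images.
- clamp (a joint): toggle clamp of the nest: one rigid bell crank of a clamp arm and a handle on a level hinge. 0 = closed (arm level over the vial, handle upright), 1.8 rad = fully open (arm past upright, handle lying back, away from the vial). Its weight (0.3 kg) holds it at either end: below the middle (about 0.8 rad) it falls shut again, once past about 1 rad it falls fully open by itself and stays there. Moving it takes under 4 N at the handle
- clamp_hinge (a point): middle of the clamp's hinge, 72 mm above the table. Axes are those of the nest: x level, along the lying vial from its cap to its base, away from the clamp (the vial's centre lies 75 mm from the hinge along +x and 22 mm lower); y level along the hinge; z up. The clamp opens by pushing its handle towards -x
- clamp_handle (a point): point on the centre line of the clamp's round black handle (19 mm thick) 10 mm below its end, 69 mm from the hinge axis; with the clamp closed it stands almost straight above the hinge (10 mm towards the vial), 140 mm above the table. Between it and the arm's top, 80 mm above the table, the vial's side of the handle is free
- vial_center (a point): centre of the glass vial that lies level in two white V-cradles of the nest, 50 mm above the table; cylinder 27 mm in diameter, 55 mm long with its screw cap, about 30 g. z axis = along the vial from base to cap. The cradles are 33 mm apart inside, 40 mm across; beside the vial it is free down to the nest's plate, 10 mm above the table. The nest is fixed
- vial_base (a point): centre of the vial's flat glass base (the end away from the clamp), 27.5 mm from its centre
- lens (a point): centre of the front of the lens of the inspection camera, which stands fixed on a post, lens 267 mm above the table, looking 25 degrees down. x axis = along the lens axis into the lens (-x is where it looks); y is level. The ring light round it is 52 mm across, the camera 100 mm long
- focus (a point): the focus point: on the lens axis 80 mm in front of the lens, 233 mm above the table; same axes as the lens. The centre of the vial's base belongs here, the vial's z axis along this -x axis
- spare_a: another vial, 27 x 55 mm, standing upright on the table beside the nest; origin at its underside. Leave it
- spare_b: another vial, 27 x 55 mm, standing upright on the table beside the nest; origin at its underside. Leave it
- timer: white timer, 58 x 64 x 18 mm, lying on the table; origin at its underside
- petri: petri dish, 91 mm across, 16 mm high; origin at its underside
- tube_cap: white screw cap, 32 mm across, 16 mm high; origin at its underside
Mind the look-alikes: they are no part of the job. Leave any orange look-alike of the part that bears clamp alone.

How it is judged (in metres and radians):
On the way, in this order (a step that is already met when the one before it is completed fails the run):
1. the clamp is swung fully open (value of joint clamp above 1.6 rad and height (world z) of vial_center below 0.07 m), for 0.2 s.
2. the vial is held in the gripper, lifted clear of the nest (height (world z) of vial_center above 0.09 m and contact force between vial and the fingers above 1 N), for 0.2 s.
At the end, for the whole second after the job is handed in: The gripper holds the vial still in the air, nothing else touching it: the centre of its base within 20 mm of the focus point 80 mm in front of the lens, its axis within 0.2 rad of the lens axis, base and not cap towards the lens; the clamp is fully open (over 1.6 rad) (distance between vial_base and focus below 0.02 m and angle between the z axis of vial_center and the x axis of focus, either way round below 0.2 rad and x of vial_center in the frame of focus below -0.005 m and contact force between vial and the fingers above 1 N and height (world z) of vial_center above 0.17 m and contact force between vial and camera_stand below 0.1 N and linear speed of vial below 0.02 m/s and value of joint clamp above 1.6 rad); the arm keeps its last pose, push and grip.
It fails at once if a spare vial is knocked aside by more than 4 cm or tipped over (distance of any of spare_a, spare_b from where it was at the start of the episode above 0.04 m or angle between any of spare_a, spare_b's own z axis and vertical above 0.5 rad).
It fails at once if another thing on the table is knocked aside by more than 4 cm or tipped over (distance of any of timer, petri, tube_cap from where it was at the start of the episode above 0.04 m or angle between any of timer, petri, tube_cap's own z axis and vertical above 0.5 rad).
It also fails if it takes over 58 s, if anything falls off the work surface, if the arm or the gripper's body presses on something with over 40 N, if the wrist force passes 120 N, or if a joint passes its speed limit or range.

ROBOT

A 6-joint arm with a two-finger parallel gripper is mounted at the origin on a cart in front of the work surface, level with it; the furniture and walls round the work are solid. World frame = base frame: x ahead of the robot, y to its left, z up, the work surface at z = 0. Lengths are in mm, angles in degrees, forces in N, time in s.
With the tool pointing down it reaches from about 350 to 850 mm from the base axis. Payload 8.1 kg.
Tool frame: the origin (TCP) lies at the very end of the fingers, on their centre line; the grasp point (between the pads) lies 19 mm behind it; z points along the fingers, y is the line along which they close (so a half turn about z gives the same grasp; the last joint's range is limited). The gripper opens to 85 mm and grips with 20 to 120 N. Pads are 22 mm wide; open, the fingers measure 114 mm over their backs; the gripper's body (76 mm by 85 mm) begins 54 mm behind the grasp point. The pads swing forward as they close: fully open they stand 13 mm farther back than shut.
Start: joints at [-80.982, 7.471, 85.268, -0, 87.261, -4.893], TCP at [144.273, -582.401, 231.292] pointing down, gripper open.
Joint ranges: [-169.43, 169.43], [-51.17, 129.36], [1.28, 143.12], [-76.62, 256.62], [0, 156.53], [-152.29, 152.29]. Speed limits (degrees/s): [136.94, 136.94, 159.86, 180, 180, 180].

INTERFACE

Orientations are given as [roll, pitch, yaw] about the fixed x, y, z axes, in that order (R = Rz(yaw) Ry(pitch) Rx(roll)).
In Python, from bench import * gives the robot as it stands.
- The arm moves only by the tool play_rows, never from a script. Its argument "increments" is a list of rows, each a list of 3 entries, a list of its own where there are three numbers: the gripper's target within -1 to 1 (fully open at 1, half-way at 0, shut at -1), then the shift along the tool's x, y, z in mm, then the turn about the tool's z in rad. A call has 1 to 12 rows; each row shifts and turns the commanded pose from where the row before left it, along the tool's axes as they then stand; what a row does not reach is not made up. A row lasts 1/12 s, in which the tool goes at most 41.7 mm and 7.16 degrees, less where a joint would pass 70% of its speed; a pose out of reach is approached as far as the arm can. A call is refused whole if a number of a shift passes 41.7 or a number of a turn 0.125, either way. A call with a gripper value outside its range is refused whole. The fingers move at their own pace and stop on an object; "force" is the grip in N (left out, the last holds). Time passes only in rows, so rows that do not move let the fingers close. It gives the time, the measured TCP pose, the force, the opening and the grip force at its end, in the units of the state.
- sense(): the state, without advancing time (a new reading comes with each control period).
- snapshot(name): name is "scene" or "top"; returns a dict with "color" (480x640x3 uint8, red, green, blue), "intrinsics" (3x3 intrinsics, pixels), "k1" (the pictures are not rectified: a ray, as slopes to the right and down, at radius r is drawn at 1 + k1 r^2 times it, then the intrinsics apply), "world_from_camera" (4x4, takes a point from camera to world coordinates). Camera axes: x right, y down, z forward; pixel columns grow to the right and rows downward; lengths in mm; the calibration is good to about 2 mm. A picture is of the moment at which its call begins. There is no depth.
- hand_in(): hands the job in; it is judged then, once.
Trained networks look in a picture, given as the dict that the camera call returned (one of the last four; its "shot" number tells which), for a name from the list of things; names that differ only in an ending like _2 or _b are one class to them, and where a whole thing is asked for, a point or a joint stands for the part that bears it (a point fixed in the world has none). Each returns a list of dicts, best first, with "p" (0 to 1); they miss things now and then, are a little off and sometimes report something else, mostly with a low value. They report only what shows in the picture. A call takes as long as a camera call. They do not tell look-alikes from the thing itself.
- find_in(query, picture): "xyz" ([x, y, z] in mm, in the coordinates of the camera as it stood for that picture, good to about 4 mm: the middle of the surface that is visible of it).
- regions_of(query, picture): "mask" (480x640 bool, what is visible of it).
- pinpoint(query, picture): "xyz" ([x, y, z] in mm, in the coordinates of the camera as it stood for that picture, good to about 4 mm: a listed point, or the origin of a listed thing).
The state is a dict: "time": time; "joint_pos": joint angles; "qd": joint speeds; "joint_efforts": joint torques, N m; "tool_pos": TCP position; "tcp_rot": TCP orientation; "ft_force": force on the tool from outside, world axes, zero at the start; "wrist_torque": the same for the moment, N m; "finger_gap": finger opening in mm; "grip_force": force on a finger pad.
Only numpy, scipy, OpenCV 4.12 (cv2) and the standard library are available. Lean on these libraries where they do the work, as an engineer would, in place of code of your own. Each camera call takes 0.05 s, during which the arm holds its last target. There are 200 camera calls.

## Working session

There is one attempt and no reset: what is moved stays moved. The work goes in short steps, Python scripts to look and compute and a tool call to move; the robot and the scene stay as the last step left them, time stands still between calls to the robot, and variables do not carry over. Pictures are saved under pics/ and viewed, at most 10 in all, crops included, and the job is handed in when it is done.

Besides the shell and the picture viewer there is one more tool, called after "Call:" by a JSON object that holds its "op" and its "data", one argument or row to a line. play_rows: Moves the arm, as the interface text tells. Its arguments: {"type":"object","properties":{"increments":{"type":"array","items":{"type":"array"}},"force":{"type":"number"}},"required":["increments"]}

```bash
mkdir -p pics; cat > h.py <<'E'
from bench import *
import numpy as np, cv2
from scipy.spatial.transform import Rotation as R
def w(pic,p): return (pic["world_from_camera"]@np.r_[p,1])[:3]
def save(pic,name): cv2.imwrite("pics/"+name,pic["color"][:,:,::-1])
E
python3 - <<'E'
from h import *
for n in("scene","top"):
    p=snapshot(n); save(p,n+"1.png")
    print(n,p["world_from_camera"].round(2).tolist())
    for q in("clamp_hinge","clamp_handle","vial_center","vial_base","lens","focus","spare_a","timer","petri","tube_cap"):
        print(q,[(round(d["p"],2),w(p,d["xyz"]).round().tolist()) for d in pinpoint(q,p)[:4]])
print(sense())
E
```

```text
scene [[0.86, -0.26, 0.45, -298.92], [-0.52, -0.46, 0.72, -1461.74], [0.02, -0.85, -0.53, 1136.58], [0.0, 0.0, 0.0, 1.0]]
clamp_hinge [(0.91, [463.0, -274.0, 69.0]), (0.69, [360.0, -744.0, 68.0])]
clamp_handle [(0.86, [475.0, -277.0, 135.0]), (0.63, [373.0, -739.0, 142.0])]
vial_center [(0.67, [538.0, -290.0, 51.0])]
vial_base [(0.5, [564.0, -295.0, 49.0]), (0.21, [600.0, 382.0, 268.0])]
lens [(0.89, [604.0, 379.0, 268.0])]
focus []
spare_a [(0.56, [566.0, -414.0, -1.0]), (0.43, [486.0, -381.0, -2.0])]
timer [(0.59, [348.0, -518.0, -4.0])]
petri []
tube_cap [(0.49, [390.0, 69.0, -2.0]), (0.41, [464.0, -274.0, 71.0])]
top [[0.01, -0.99, 0.11, 347.1], [-1.0, -0.01, -0.02, -163.7], [0.02, -0.11, -0.99, 1772.21], [0.0, 0.0, 0.0, 1.0]]
clamp_hinge [(0.89, [469.0, -273.0, 74.0]), (0.62, [364.0, -740.0, 73.0])]
clamp_handle [(0.5, [477.0, -280.0, 140.0]), (0.5, [374.0, -742.0, 139.0])]
vial_center [(0.48, [538.0, -295.0, 46.0]), (0.41, [475.0, -279.0, 139.0])]
vial_base []
lens [(0.77, [603.0, 379.0, 267.0])]
focus []
spare_a [(0.44, [576.0, -414.0, -0.0]), (0.4, [487.0, -383.0, -1.0])]
timer [(0.49, [354.0, -518.0, 3.0])]
petri [(0.9, [458.0, 417.0, -3.0]), (0.37, [353.0, -517.0, 3.0])]
tube_cap [(0.39, [571.0, -417.0, -1.0])]
{'time': 1.1, 'joint_pos': array([-8.09824182e+01,  7.47186142e+00,  8.52668296e+01,  1.40639175e-03,
        8.72635301e+01, -4.89296285e+00]), 'qd': array([ 0.0920916 , -0.09284247, -0.05264163,  0.07300333,  0.02044746,
       -0.03280809]), 'joint_efforts': array([ 6.75989249e-04, -5.69323647e+01, -5.00867987e+01, -2.71066629e-04,
        8.08147142e-04, -6.43418707e-05]), 'tool_pos': array([ 144.27496709, -582.39287364,  231.29428025]), 'tcp_rot': array([-1.79997907e+02, -1.58911821e-03,  1.39104774e+01]), 'ft_force': array([ 0.42608237, -0.01907361,  0.17349258]), 'wrist_torque': array([ 0.0277693 , -0.0210726 ,  0.03724313]), 'grip_force': 0.0, 'finger_gap': 85.31332194687081}
```

View pics/scene1.png

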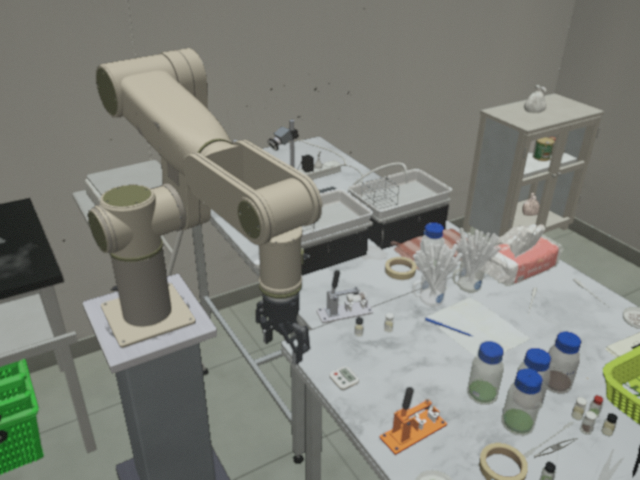

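View pics/top1.png

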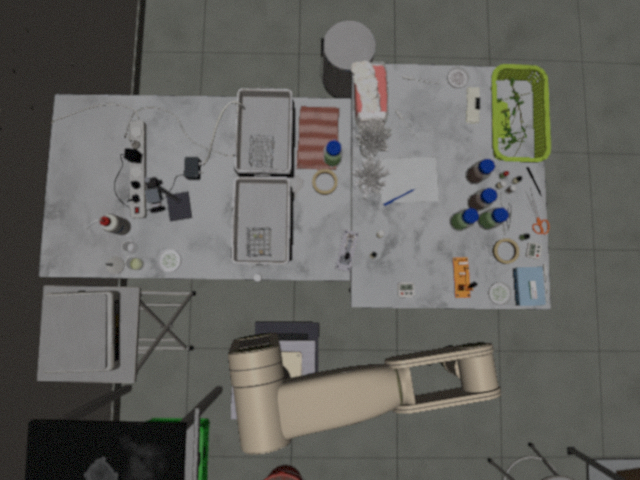

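The nest with the grey clamp is at scene (343,300). The orange look-alike is at scene (412,425), to be left alone. The inspection camera is at scene (287,135) and top (155,190). I'll confirm with enlarged crops.

```bash
python3 - <<'E'
from h import *
s=snapshot("scene")["color"]; t=snapshot("top")["color"]
f=lambda im,x,y,d=40:cv2.resize(im[y-d:y+d,x-d:x+d],(390,390),interpolation=cv2.INTER_CUBIC)[:290] if 0 else cv2.resize(im[y-int(d*.75):y+int(d*.75),x-d:x+d],(400,300),interpolation=cv2.INTER_CUBIC)
o=np.vstack([np.hstack([f(s,350,300,48),f(s,295,150)]),np.hstack([f(t,355,245,30),f(t,160,190)])])
cv2.imwrite("pics/crop.png",o[:,:,::-1])
E
```

```text
(no output)
```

View pics/crop.png

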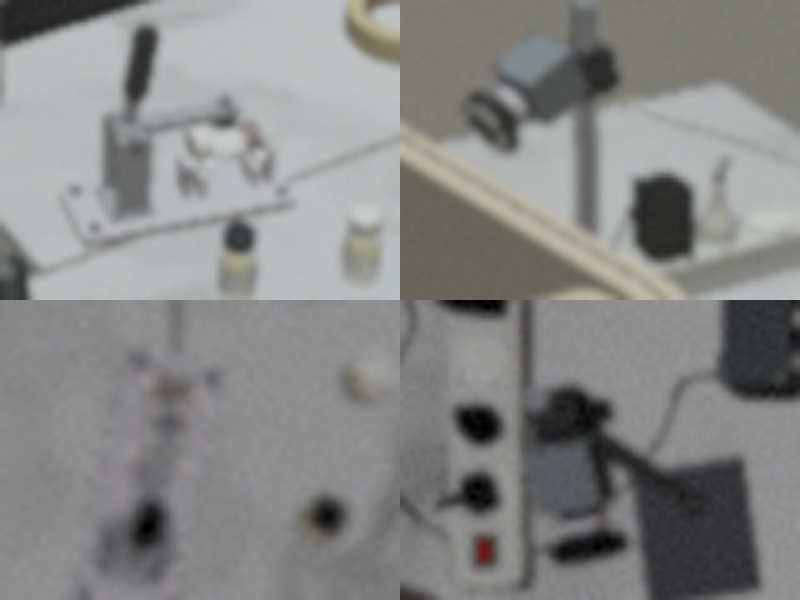

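The crop confirms the grey clamp with the vial and the two spare vials beside it, at scene (358,330) black cap and (389,322) white cap. Next I'll refine the poses, including the lens yaw.

```bash
cat >> h.py <<'E'
def proj(pic,P):
    P=np.atleast_2d(P); T=np.linalg.inv(pic["world_from_camera"]); c=P@T[:3,:3].T+T[:3,3]
    s=c[:,:2]/c[:,2:]; s=s*(1+pic["k1"]*(s**2).sum(1,keepdims=True)); K=pic["intrinsics"]
    return s*[K[0,0],K[1,1]]+[K[0,2],K[1,2]]
E
python3 - <<'E'
from h import *
acc={};im={}
for n in("scene","top"):
    im[n]=0
    for i in range(4):
        p=snapshot(n); im[n]=im[n]+p["color"].astype(float)/4
        for q in("clamp_hinge","clamp_handle","vial_center","vial_base","lens"):
            for d in pinpoint(q,p):
                x=w(p,d["xyz"])
                if d["p"]>.3 and ((q=="lens")==(x[1]>0)) and not x[1]<-400: acc.setdefault((q,n),[]).append(x)
    im[n+"p"]=p; 
for k,v in acc.items(): print(k,np.mean(v,0).round(1),np.std(v,0).round(1),len(v))
L=np.mean([np.mean(acc[("lens",n)],0) for n in("scene","top")],0); print(L)
# overlay: ring + 100mm axis for yaws
rows=[]
for n,c in(("scene",(288,138)),("top",(157,192))):
    r=[]
    for yaw in(4,12,20):
        a=np.radians([yaw,25]); ax=np.array([np.cos(a[0])*np.cos(a[1]),np.sin(a[0])*np.cos(a[1]),np.sin(a[1])])
        y=np.array([-np.sin(a[0]),np.cos(a[0]),0]); z=np.cross(ax,y)
        t=np.linspace(0,2*np.pi,40)[:,None]
        ring=L+26*(np.cos(t)*y+np.sin(t)*z); line=L+np.array([[0],[100.]])*ax
        S=7; d=19; A=im[n].astype(np.uint8)[c[1]-d:c[1]+d,c[0]-d:c[0]+d]
        A=cv2.resize(A,None,fx=S,fy=S,interpolation=cv2.INTER_CUBIC)[:,:,::-1].copy()
        for P,col in((ring,(0,0,255)),(line,(0,255,0))):
            q=((proj(im[n+"p"],P)-np.array(c)+d+.5)*S).astype(np.int32); cv2.polylines(A,[q],False,col,1)
        r.append(A)
    rows.append(np.hstack(r))
cv2.imwrite("pics/lens.png",np.vstack(rows))
np.savez("im.npz",s=im["scene"],t=im["top"])
E
```

```text
('clamp_hinge', 'scene') [ 464.7 -273.5   70.1] [1.6 1.2 0.5] 3
('clamp_handle', 'scene') [ 473.5 -275.2  136.5] [1.8 0.7 1.2] 4
('vial_center', 'scene') [ 538.  -290.7   51.9] [0.9 0.9 1.3] 4
('vial_base', 'scene') [ 543.5 -292.6   68.4] [35.2  9.7 34. ] 5
('lens', 'scene') [600.7 380.1 269.4] [0.8 0.6 0.8] 3
('clamp_hinge', 'top') [ 467.7 -274.7   75.4] [0.6 0.6 1. ] 4
('clamp_handle', 'top') [ 475.9 -278.   126.7] [ 3.9  1.6 27. ] 5
('vial_center', 'top') [ 536.8 -294.7   46.9] [0.8 1.  0.7] 4
('vial_base', 'top') [ 570.4 -297.6   53.1] [0.9 0.9 1.2] 4
('lens', 'top') [604.5 377.9 264.9] [1.5 1.5 0.9] 3
[602.58511037 379.02086639 267.13116813]
```

View pics/lens.png

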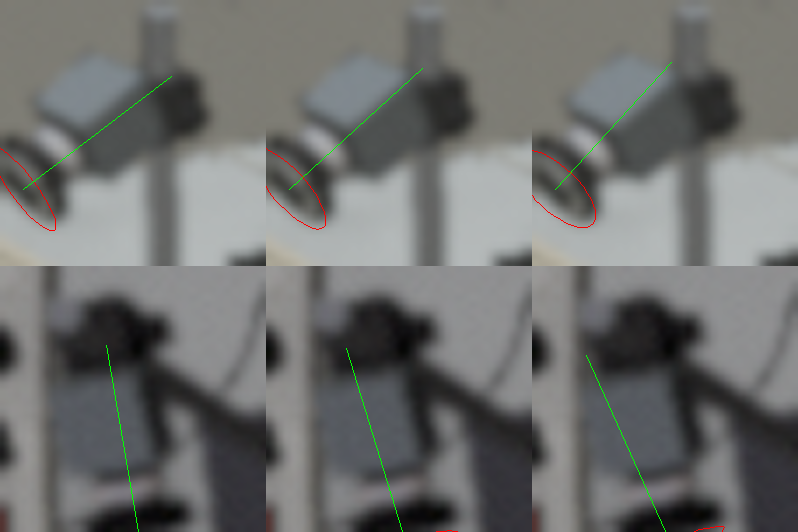

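The yaw 4° axis follows the camera body best in both views. I'll redo this wider, with finer yaws.

```bash
python3 - <<'E'
from h import *
im=np.load("im.npz"); L=np.array([602.6,379,267.1])
rows=[]
for n,k,c in(("scene","s",(286,141)),("top","t",(157,198))):
    p=snapshot(n); r=[]
    for yaw in(-4,2,8):
        a=np.radians([yaw,25]); ax=np.array([np.cos(a[0])*np.cos(a[1]),np.sin(a[0])*np.cos(a[1]),np.sin(a[1])])
        y=np.array([-np.sin(a[0]),np.cos(a[0]),0]); z=np.cross(ax,y)
        t=np.linspace(0,2*np.pi,40)[:,None]
        ring=L+26*(np.cos(t)*y+np.sin(t)*z); line=L+np.array([[0],[100.]])*ax
        S=10; d=13; dv=15; A=im[k].astype(np.uint8)[c[1]-dv:c[1]+dv,c[0]-d:c[0]+d]
        A=cv2.resize(A,None,fx=S,fy=S,interpolation=cv2.INTER_CUBIC)[:,:,::-1].copy()
        top=L+40*ax+np.array([[0],[60]])*ax+25*z
        for P,col in((ring,(0,0,255)),(line,(0,255,0))):
            q=((proj(p,P)-np.array(c)+[d,dv]+.5)*S).astype(np.int32); cv2.polylines(A,[q],False,col,1)
        r.append(A)
    rows.append(np.hstack(r))
cv2.imwrite("pics/lens2.png",np.vstack(rows))
E
```

```text
(no output)
```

View pics/lens2.png

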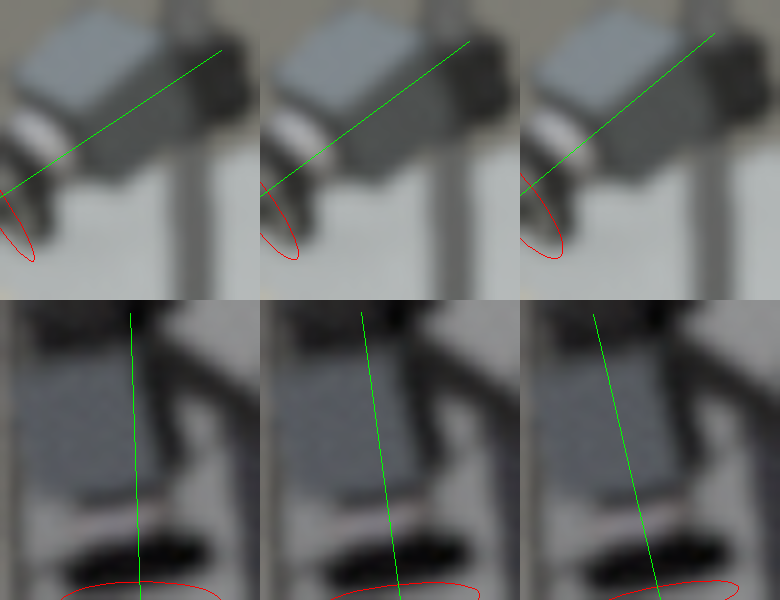

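```bash
python3 - <<'E'
from h import *
im=np.load("im.npz"); L=np.array([602.6,379,267.1]); yaw=5
t=np.linspace(0,2*np.pi,80)[:,None]
ax=R.from_euler("ZY",[yaw,-25],degrees=True).apply([1,0,0]); y=R.from_euler("Z",yaw,degrees=True).apply([0,1,0]); z=np.cross(ax,y)
r=[]
for n,k,c in(("scene","s",(279,148)),("top","t",(157,208))):
    p=snapshot(n); print(n,p["intrinsics"].round(1).tolist(),p["k1"]); S=20;d=10
    A=cv2.resize(im[k].astype(np.uint8)[c[1]-d:c[1]+d,c[0]-d:c[0]+d],None,fx=S,fy=S,interpolation=cv2.INTER_CUBIC)[:,:,::-1].copy()
    for o,col in((0,(0,0,255)),(12,(0,255,255))):
        q=proj(p,L+o*ax+26*(np.cos(t)*y+np.sin(t)*z)); print(q.min(0),q.max(0))
        cv2.polylines(A,[((q-np.array(c)+d+.5)*S).astype(np.int32)],False,col,1)
    r.append(A)
cv2.imwrite("pics/lens3.png",np.hstack(r))
E
```

```text
scene [[607.4, 0.0, 326.8], [0.0, 607.4, 240.8], [0.0, 0.0, 1.0]] 0.03191933114794058
[267.10765606 139.55864058] [276.57466486 151.42732916]
[269.64020268 137.58584318] [279.10347001 149.45734638]
top [[446.5, 0.0, 324.1], [0.0, 446.5, 239.8], [0.0, 0.0, 1.0]] -0.032035217371327224
[149.53429767 210.71761545] [165.45755192 214.82802801]
[148.88817769 207.36001971] [164.8565936  211.37440758]
```

View pics/lens3.png

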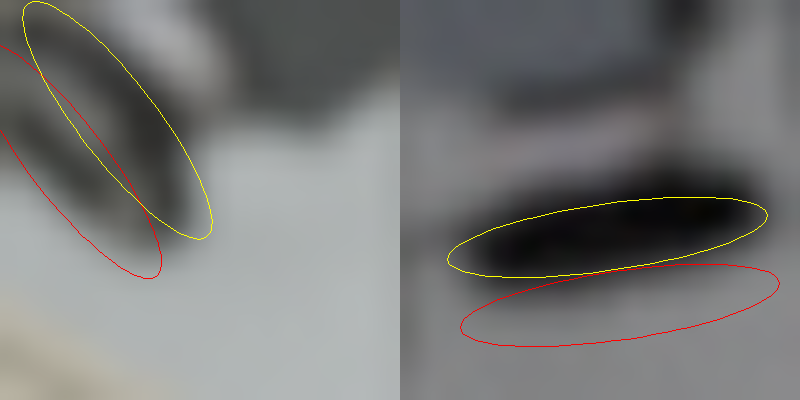

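Call:
{"op": "play_rows", "data": {
  "increments": [
    [-1,[0,0,0],0.122],
    [-1,[0,0,0],0.122],
    [-1,[0,0,0],0.122],
    [-1,[0,0,0],0.121],
    [-1,[23,-31,0],0],
    [-1,[23,-31,0],0],
    [-1,[23,-31,0],0],
    [-1,[23,-31,0],0],
    [-1,[23,-31,0],0],
    [-1,[23,-31,0],0],
    [-1,[23,-31,0],0]
  ]
}}

```text
time: 4.72
tool_pos: [354.1, -409.4, 231.5]
tcp_rot: [180.0, -0.0, -14.0]
ft_force: [0.9, -1.3, -0.3]
finger_gap: 0.3
grip_force: 0.0
```

Call:
{"op": "play_rows", "data": {
  "increments": [
    [-1,[23.2,-31.7,0],0],
    [-1,[23.2,-31.7,0],0],
    [-1,[23.2,-31.7,0],0],
    [-1,[23.2,-31.7,0],0],
    [-1,[23.2,-31.7,0],0],
    [-1,[0,0,0],0],
    [-1,[0,0,30],0],
    [-1,[0,0,30],0],
    [-1,[0,0,30],0],
    [-1,[0,0,26],0],
    [-1,[0,0,0],0],
    [-1,[0,0,0],0]
  ]
}}

```text
time: 5.72
tool_pos: [502.6, -284.2, 113.9]
tcp_rot: [-179.9, 0.2, -14.0]
ft_force: [0.3, -0.0, -0.1]
finger_gap: 0.1
grip_force: 0.0
```

Call:
{"op": "play_rows", "data": {
  "increments": [
    [-1,[-8,0,0],0],
    [-1,[-8,0,0],0],
    [-1,[-8,0,0],0],
    [-1,[-8,0,0],0],
    [-1,[-8,0,0],0],
    [-1,[-8,0,0],0],
    [-1,[-8,0,0],0],
    [-1,[-8,0,0],0],
    [-1,[-8,0,0],0],
    [-1,[-8,0,0],0],
    [-1,[-8,0,0],0],
    [-1,[0,0,0],0]
  ]
}}

```text
time: 6.72
tool_pos: [417.1, -263.3, 115.0]
tcp_rot: [-180.0, 0.1, -14.0]
ft_force: [-1.0, 0.8, -0.5]
finger_gap: 0.0
grip_force: 0.0
```

Call:
{"op": "play_rows", "data": {
  "increments": [
    [-1,[-6,0,0],0],
    [-1,[0,0,0],0],
    [-1,[0,0,0],0],
    [-1,[0,0,0],0],
    [-1,[0,0,-25],0],
    [-1,[0,0,-40],0],
    [-1,[0,0,-40],0],
    [-1,[0,0,0],0],
    [-1,[0,0,0],0]
  ]
}}

```text
time: 7.47
tool_pos: [414.6, -263.7, 223.9]
tcp_rot: [179.8, -0.4, -14.0]
ft_force: [-0.4, 0.3, -1.0]
finger_gap: -0.2
grip_force: 0.0
```

```bash
python3 - <<'E'
from h import *
o=[]
for n in("scene","top"):
    p=snapshot(n)
    for q in("clamp_hinge","clamp_handle","vial_center","vial_base"):
        print(n,q,[(round(d["p"],2),w(p,d["xyz"]).round().tolist()) for d in pinpoint(q,p)[:3]])
    c=proj(p,[[500,-285,70]])[0].astype(int)
    o.append(cv2.resize(p["color"][c[1]-38:c[1]+38,c[0]-25:c[0]+25],(394,600),interpolation=cv2.INTER_CUBIC))
cv2.imwrite("pics/open.png",np.hstack(o)[:,:,::-1]); print(sense()["tool_pos"])
E
```

```text
scene clamp_hinge [(0.79, [363.0, -743.0, 70.0]), (0.56, [462.0, -271.0, 70.0])]
scene clamp_handle [(0.71, [395.0, -257.0, 63.0]), (0.64, [374.0, -739.0, 139.0])]
scene vial_center [(0.69, [398.0, -258.0, 65.0]), (0.66, [537.0, -289.0, 49.0])]
scene vial_base [(0.5, [561.0, -298.0, 51.0])]
top clamp_hinge [(0.79, [368.0, -742.0, 72.0]), (0.58, [574.0, -417.0, -2.0]), (0.25, [538.0, -295.0, 46.0])]
top clamp_handle [(0.68, [376.0, -745.0, 141.0])]
top vial_center [(0.42, [537.0, -294.0, 48.0])]
top vial_base [(0.56, [568.0, -298.0, 53.0])]
[ 412.39009062 -262.09393058  219.64395973]
```

View pics/open.png

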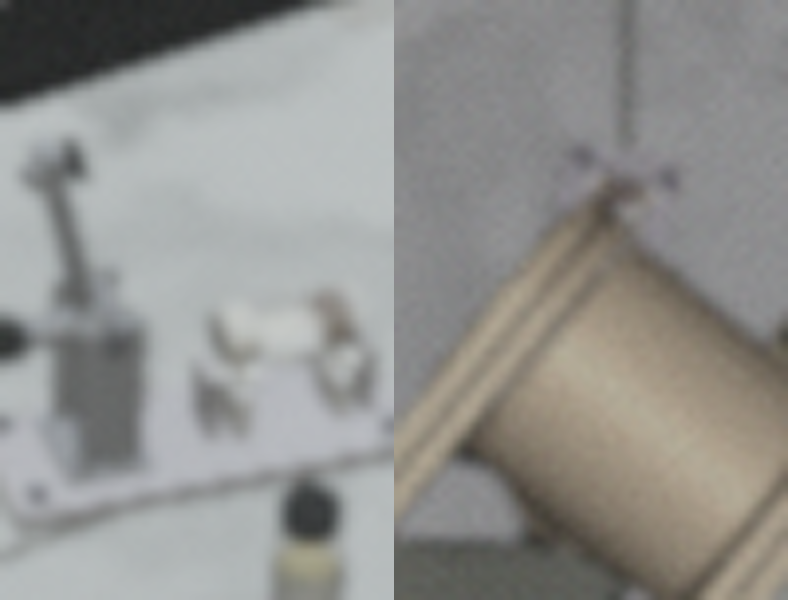

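Clamp is open: the arm is upright at crop (65,230) and the handle is lying back at (10,340). The vial is still in its cradles at (270,335).

Call:
{"op": "play_rows", "data": {
  "increments": [
    [1,[32,0,0],0],
    [1,[33,0,0],0],
    [1,[33,-1,0],0],
    [1,[31,0,0],0],
    [1,[0,0,0],0],
    [1,[0,0,40],0],
    [1,[0,0,40],0],
    [1,[0,0,30],0],
    [1,[0,0,0],0],
    [1,[0,0,0],0]
  ]
}}

```text
time: 8.8
tool_pos: [536.3, -291.5, 108.4]
tcp_rot: [-179.9, 0.3, -14.0]
ft_force: [0.6, -0.3, 1.0]
finger_gap: 85.5
grip_force: 0.0
```

Call:
{"op": "play_rows", "data": {
  "increments": [
    [1,[1,0,30],0],
    [1,[0,0,30],0],
    [1,[0,0,17],0],
    [1,[0,0,0],0],
    [-1,[0,0,0],0],
    [-1,[0,0,0],0],
    [-1,[0,0,0],0],
    [-1,[0,0,0],0],
    [-1,[0,0,0],0],
    [-1,[0,0,0],0],
    [-1,[0,0,0],0],
    [-1,[0,0,0],0]
  ],
  "force": 20
}}

```text
time: 9.8
tool_pos: [541.4, -290.1, 35.9]
tcp_rot: [-179.8, -0.2, -13.9]
ft_force: [1.2, 16.4, 13.1]
finger_gap: 26.1
grip_force: 21.4
```

Call:
{"op": "play_rows", "data": {
  "increments": [
    [-1,[0,-2,0],0],
    [-1,[0,0,-3],0],
    [-1,[0,0,-6],0],
    [-1,[0,0,-12],0],
    [-1,[0,0,-20],0],
    [-1,[0,0,-30],0],
    [-1,[0,0,-30],0],
    [-1,[0,0,-20],0],
    [-1,[0,0,0],0],
    [-1,[0,0,0],0],
    [-1,[0,0,0],0]
  ]
}}

```text
time: 10.72
tool_pos: [539.1, -290.9, 154.3]
tcp_rot: [180.0, 0.0, -14.0]
ft_force: [-0.1, -0.0, -0.8]
finger_gap: 26.2
grip_force: 20.0
```

```bash
python3 - <<'E'
from h import *
o=[]
s=sense(); print(s["tool_pos"],s["tcp_rot"],s["ft_force"],s["joint_pos"].round(1))
for n in("scene","top"):
    p=snapshot(n)
    for q in("vial_center","vial_base","spare_a"):
        print(n,q,[(round(d["p"],2),w(p,d["xyz"]).round().tolist()) for d in pinpoint(q,p)[:3]])
    c=proj(p,[s["tool_pos"]])[0].astype(int)
    o.append(cv2.resize(p["color"][c[1]-30:c[1]+30,c[0]-30:c[0]+30],(400,400),interpolation=cv2.INTER_CUBIC))
cv2.imwrite("pics/lift.png",np.hstack(o)[:,:,::-1])
E
```

```text
[ 539.14990718 -290.92489756  154.28784977] [ 1.79997489e+02  1.28803633e-02 -1.40148426e+01] [-0.12159133 -0.04813117 -0.8417289 ] [-33.1  12.1  88.3  -0.   79.7  70.9]
scene vial_center [(0.48, [535.0, -291.0, 168.0])]
scene vial_base [(0.66, [559.0, -302.0, 170.0]), (0.16, [536.0, -291.0, 172.0])]
scene spare_a [(0.62, [489.0, -381.0, 1.0]), (0.51, [567.0, -410.0, -1.0])]
top vial_center []
top vial_base []
top spare_a [(0.53, [488.0, -384.0, 2.0])]
```

View pics/lift.png

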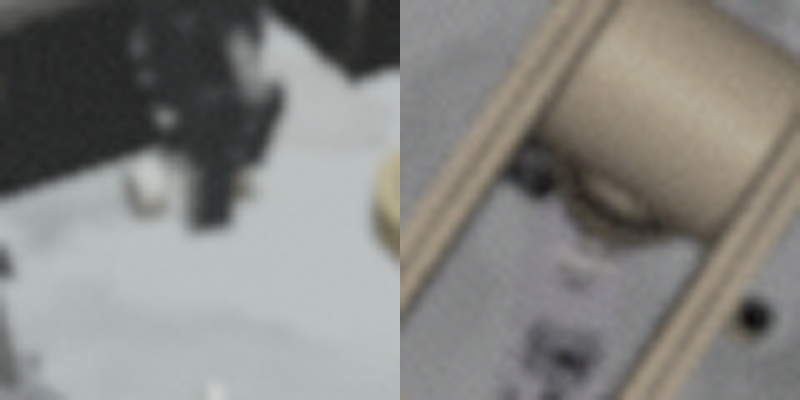

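Call:
{"op": "play_rows", "data": {
  "increments": [
    [-1,[0,0,0],-0.121],
    [-1,[0,0,0],-0.121],
    [-1,[0,0,0],-0.121],
    [-1,[0,0,0],-0.121],
    [-1,[0,0,0],-0.121],
    [-1,[0,0,0],-0.121],
    [-1,[0,0,0],-0.121],
    [-1,[0,0,0],-0.121],
    [-1,[0,0,0],-0.121],
    [-1,[0,0,0],-0.121],
    [-1,[0,0,0],-0.121],
    [-1,[0,0,0],-0.121]
  ]
}}

```text
time: 12.12
tool_pos: [539.4, -290.7, 154.1]
tcp_rot: [-180.0, -0.0, 69.5]
ft_force: [-0.2, 0.1, -0.2]
finger_gap: 26.2
grip_force: 19.9
```

Call:
{"op": "play_rows", "data": {
  "increments": [
    [-1,[0,0,0],-0.121],
    [-1,[0,0,0],-0.121],
    [-1,[0,0,0],-0.121],
    [-1,[0,0,0],-0.121],
    [-1,[0,0,0],-0.121],
    [-1,[0,0,0],-0.121],
    [-1,[0,0,0],-0.121],
    [-1,[0,0,0],-0.121],
    [-1,[0,0,0],-0.121],
    [-1,[0,0,0],-0.121],
    [-1,[0,0,0],-0.121],
    [-1,[0,0,0],-0.121]
  ]
}}

```text
time: 13.12
tool_pos: [539.4, -290.8, 154.1]
tcp_rot: [180.0, -0.0, 152.7]
ft_force: [0.0, -0.4, 0.6]
finger_gap: 26.3
grip_force: 19.9
```

Call:
{"op": "play_rows", "data": {
  "increments": [
    [-1,[0,0,0],-0.121],
    [-1,[0,0,0],-0.117],
    [-1,[0,0,0],0],
    [-1,[-21,0,0],0],
    [-1,[-21,0,0],0],
    [-1,[0,0,30],0],
    [-1,[0,0,35],0],
    [-1,[0,0,30],0],
    [-1,[0,0,0],0],
    [-1,[0,0,0],0],
    [-1,[0,0,0],0]
  ]
}}

```text
time: 14.03
tool_pos: [581.1, -301.5, 61.2]
tcp_rot: [-180.0, 0.1, 165.9]
ft_force: [1.2, -1.1, 0.2]
finger_gap: 26.2
grip_force: 20.0
```

Call:
{"op": "play_rows", "data": {
  "increments": [
    [-1,[0,0,12],0],
    [-1,[0,0,8],0],
    [-1,[0,0,4],0],
    [-1,[0,0,2],0],
    [-1,[0,0,2],0],
    [-1,[0,0,2],0],
    [-1,[0,0,2],0],
    [-1,[0,0,0],0]
  ]
}}

```text
time: 14.7
tool_pos: [583.3, -302.5, 30.8]
tcp_rot: [-179.9, 0.4, 166.0]
ft_force: [2.4, -0.6, 9.9]
finger_gap: 25.9
grip_force: 23.1
```

Call:
{"op": "play_rows", "data": {
  "increments": [
    [-1,[0,0,2],0],
    [-1,[0,0,2],0],
    [-1,[0,0,2],0],
    [-1,[0,0,0],0]
  ]
}}

```text
time: 15.03
tool_pos: [583.9, -302.8, 25.4]
tcp_rot: [-179.9, 0.5, 166.0]
ft_force: [4.3, -1.5, 12.0]
finger_gap: 26.1
grip_force: 25.6
```

```bash
cat > look.py <<'E'
from h import *
import sys
s=sense(); print(s["tool_pos"].round(1),s["tcp_rot"].round(1),s["ft_force"].round(1))
for n in("scene","top"):
    acc={}
    for i in range(3):
        p=snapshot(n)
        for q in("vial_center","vial_base"):
            for d in pinpoint(q,p):
                x=w(p,d["xyz"])
                if np.linalg.norm(x-s["tool_pos"])<60: acc.setdefault(q,[]).append(x)
    print(n,{k:(np.mean(v,0).round(1).tolist(),len(v)) for k,v in acc.items()})
    if n=="scene":
        c=proj(p,[s["tool_pos"]])[0].astype(int)
        if len(sys.argv)>1: cv2.imwrite("pics/"+sys.argv[1],cv2.resize(p["color"][c[1]-25:c[1]+25,c[0]-33:c[0]+33],(792,600),interpolation=cv2.INTER_CUBIC)[:,:,::-1])
E
python3 look.py press.png
```

```text
[ 583.9 -302.8   25.4] [-179.9    0.5  166. ] [ 4.3 -1.5 12. ]
scene {'vial_center': ([586.1, -306.1, 47.5], 3), 'vial_base': ([557.1, -300.1, 55.9], 2)}
top {}
```

Call:
{"op": "play_rows", "data": {
  "increments": [
    [-1,[0,0,2],0],
    [-1,[0,0,2],0],
    [-1,[0,0,1],0],
    [-1,[0,0,0],0]
  ]
}}

```text
time: 16.27
tool_pos: [584.1, -303.0, 20.9]
tcp_rot: [-179.9, 0.5, 166.0]
ft_force: [4.0, -0.4, 14.4]
finger_gap: 26.2
grip_force: 28.5
```

```bash
python3 look.py
```

```text
[ 584.1 -303.    20.9] [-179.9    0.5  166. ] [ 4.  -0.4 14.4]
scene {'vial_center': ([586.3, -306.7, 46.1], 3), 'vial_base': ([559.1, -301.0, 58.8], 3)}
top {}
```

Call:
{"op": "play_rows", "data": {
  "increments": [
    [-1,[0,0,-5],0],
    [-1,[0,0,-15],0],
    [-1,[0,0,-30],0],
    [-1,[0,0,-40],0],
    [-1,[0,0,-40],0],
    [-1,[0,0,0],0],
    [-1,[0,0,0],0],
    [-1,[0,0,0],0]
  ],
  "force": 30
}}

```text
time: 17.83
tool_pos: [580.1, -300.9, 146.9]
tcp_rot: [-180.0, 0.0, 166.0]
ft_force: [1.0, -0.5, -0.3]
finger_gap: 26.2
grip_force: 29.5
```

```bash
python3 look.py tilt.png
```

```text
[ 580.1 -300.9  146.9] [-180.    0.  166.] [ 1.  -0.5 -0.3]
scene {'vial_center': ([581.6, -302.9, 169.6], 3), 'vial_base': ([555.6, -299.4, 182.9], 3)}
top {}
```

View pics/tilt.png

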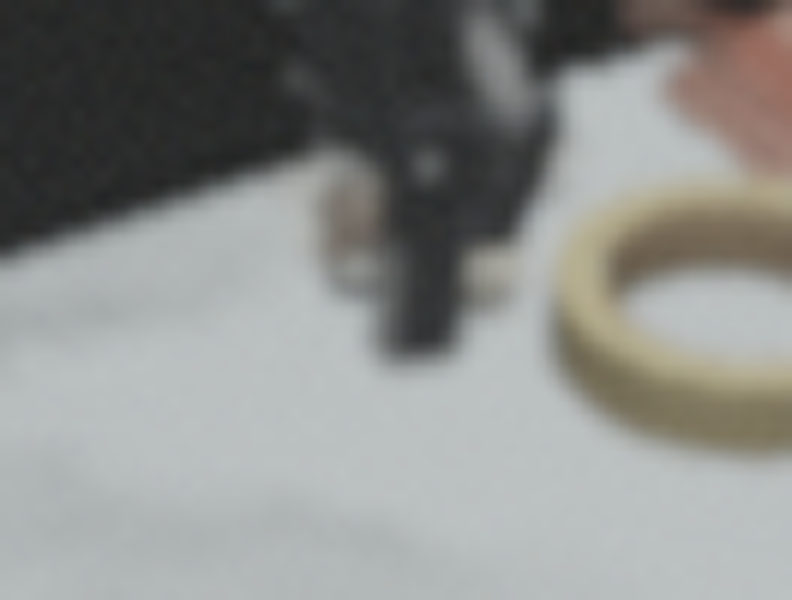

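Call:
{"op": "play_rows", "data": {
  "increments": [
    [-1,[0,0,-15],0.121],
    [-1,[0,0,-15],0.121],
    [-1,[0,0,-15],0.121],
    [-1,[0,0,-15],0.121],
    [-1,[0,0,-15],0.121],
    [-1,[0,0,-15],0.121],
    [-1,[0,0,-15],0.121],
    [-1,[0,0,-15],0.121],
    [-1,[0,0,-15],0.121],
    [-1,[0,0,-15],0.121],
    [-1,[0,0,-15],0.121],
    [-1,[0,0,0],0.121]
  ]
}}

```text
time: 19.73
tool_pos: [581.3, -301.6, 315.7]
tcp_rot: [179.7, 0.1, 82.5]
ft_force: [0.1, -0.1, 1.1]
finger_gap: 26.4
grip_force: 29.5
```

Call:
{"op": "play_rows", "data": {
  "increments": [
    [-1,[0,0,0],0.121],
    [-1,[0,0,0],0.121],
    [-1,[0,0,0],0.121],
    [-1,[0,0,0],0.121],
    [-1,[0,0,0],0.121],
    [-1,[0,0,0],0.121],
    [-1,[0,0,0],0.121],
    [-1,[0,0,0],0.121],
    [-1,[0,0,0],0.121],
    [-1,[0,0,0],0.121],
    [-1,[0,0,0],0.121],
    [-1,[0,0,0],0.027]
  ]
}}

```text
time: 20.73
tool_pos: [580.3, -300.9, 311.3]
tcp_rot: [180.0, -0.0, 4.6]
ft_force: [-0.1, -0.1, -0.8]
finger_gap: 26.0
grip_force: 29.5
```

Call:
{"op": "play_rows", "data": {
  "increments": [
    [-1,[-3,-20,0],0],
    [-1,[-3,-30,0],0],
    [-1,[-3,-37,0],0],
    [-1,[-3,-37,0],0],
    [-1,[-3,-37,0],0],
    [-1,[-3,-37,0],0],
    [-1,[-3,-37,0],0],
    [-1,[-3,-37,0],0],
    [-1,[-3,-37,0],0],
    [-1,[-3,-37,0],0],
    [-1,[-3,-37,0],0],
    [-1,[-3,-37,0],0]
  ]
}}

```text
time: 21.73
tool_pos: [506.9, 116.0, 311.6]
tcp_rot: [-180.0, -0.0, 5.0]
ft_force: [0.6, 0.6, -1.8]
finger_gap: 26.2
grip_force: 29.6
```

Call:
{"op": "play_rows", "data": {
  "increments": [
    [-1,[-3,-37,0],0],
    [-1,[-3,-37,0],0],
    [-1,[-3,-37,0],0],
    [-1,[-3,-37,0],0],
    [-1,[-3,-37,0],0],
    [-1,[0,-37,0],0],
    [-1,[0,-24,0],0],
    [-1,[0,-10,0],0],
    [-1,[0,0,0],0],
    [-1,[0,0,0],0],
    [-1,[0,0,0],0]
  ]
}}

```text
time: 22.65
tool_pos: [470.6, 366.7, 311.4]
tcp_rot: [180.0, -0.0, 5.0]
ft_force: [-0.6, -0.4, -0.8]
finger_gap: 26.2
grip_force: 29.6
```

Call:
{"op": "play_rows", "data": {
  "increments": [
    [-1,[0,0,20],0],
    [-1,[0,0,32],0],
    [-1,[0,0,32],0],
    [-1,[0,0,20],0],
    [-1,[0,0,10],0],
    [-1,[10,0,0],0],
    [-1,[10,0,0],0],
    [-1,[0,0,0],0],
    [-1,[0,0,0],0],
    [-1,[0,0,0],0]
  ]
}}

```text
time: 23.48
tool_pos: [491.0, 369.8, 199.0]
tcp_rot: [-179.9, -0.1, 5.0]
ft_force: [0.2, 0.8, -0.3]
finger_gap: 26.3
grip_force: 29.6
```

```bash
sed -i 's/"vial_base")/"vial_base","lens")/; s/<60/<160/' look.py; python3 look.py near.png
```

```text
[491.  369.8 199. ] [-1.799e+02 -1.000e-01  5.000e+00] [ 0.2  0.8 -0.3]
scene {'vial_center': ([512.1, 371.6, 233.7], 4), 'vial_base': ([505.2, 370.1, 234.7], 3), 'lens': ([601.8, 381.8, 269.7], 3)}
top {'vial_base': ([513.3, 368.1, 233.9], 3), 'lens': ([604.2, 378.5, 267.7], 3), 'vial_center': ([484.7, 362.6, 216.9], 2)}
```

View pics/near.png

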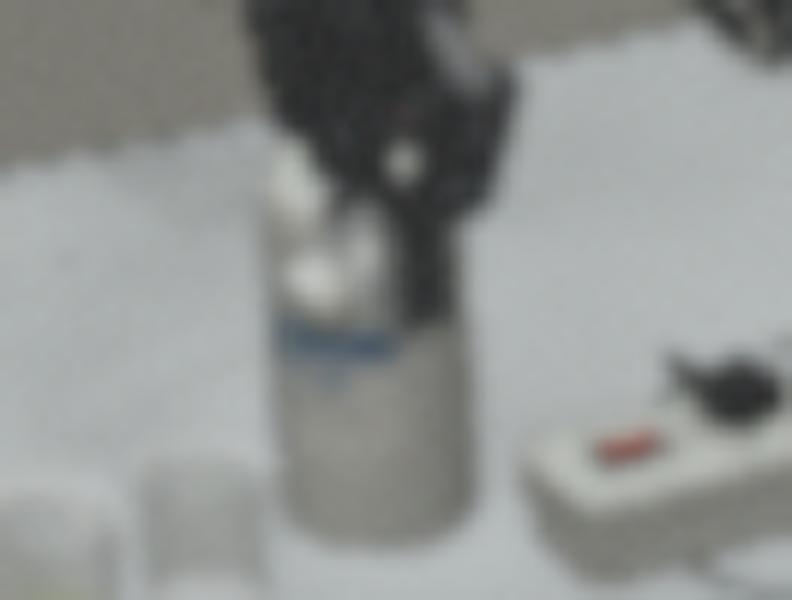

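Call:
{"op": "play_rows", "data": {
  "increments": [
    [-1,[8,-1,0],0],
    [-1,[8,-1,0],0],
    [-1,[4,0,1],0],
    [-1,[0,0,0],0],
    [-1,[0,0,0],0],
    [-1,[0,0,0],0],
    [-1,[0,0,0],0],
    [-1,[0,0,0],0]
  ]
}}

```text
time: 25.35
tool_pos: [509.7, 373.5, 196.3]
tcp_rot: [180.0, 0.0, 5.0]
ft_force: [0.0, -0.8, -0.6]
finger_gap: 26.3
grip_force: 29.6
```

```bash
python3 look.py; python3 - <<'E'
from h import *
p=snapshot("scene")
for q in("clamp_handle","spare_a","timer","petri","tube_cap"): print(q,[(round(d["p"],2),w(p,d["xyz"]).round().tolist()) for d in pinpoint(q,p)[:3]])
E
```

```text
[509.7 373.5 196.3] [180.   0.   5.] [ 0.  -0.8 -0.6]
scene {'vial_center': ([526.7, 374.4, 232.8], 4), 'vial_base': ([544.4, 374.3, 240.9], 4), 'lens': ([602.4, 380.1, 268.6], 3)}
top {'vial_center': ([503.3, 368.7, 215.7], 3), 'vial_base': ([550.1, 374.6, 242.3], 4), 'lens': ([604.7, 378.4, 265.4], 3)}
clamp_handle [(0.78, [399.0, -257.0, 60.0]), (0.25, [567.0, -410.0, -2.0])]
spare_a [(0.73, [567.0, -411.0, -1.0]), (0.66, [484.0, -382.0, -1.0])]
timer [(0.9, [350.0, -515.0, 0.0])]
petri [(0.83, [450.0, 419.0, 2.0])]
tube_cap [(0.53, [603.0, 381.0, 269.0]), (0.44, [385.0, 68.0, -1.0])]
```

```bash
python3 -c "
from bench import *
print(hand_in())"
```

```text
the job is handed in; nothing more can be done
None
```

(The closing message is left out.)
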